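# Let a turned roller down the sloping rack

## Robot

A 7-joint arm with a two-finger parallel gripper is mounted at the origin on the work surface. World frame = base frame: x ahead of the robot, y to its left, z up, the work surface at z = 0. Lengths are in mm, angles in rad, forces in N, time in s.
With the tool pointing down it reaches from about 350 to 900 mm from the base axis. Payload 7.2 kg.
Tool frame: the origin (TCP) lies between the finger pads, 19 mm behind the fingertips; this is the grasp point; z points along the fingers, y is the line along which they close (so a half turn about z gives the same grasp; the last joint's range is limited). The gripper opens to 88 mm and grips with 3 to 60 N. Pads are 20 mm wide; open, the fingers measure 115 mm over their backs; the gripper's body (75 mm by 178 mm) begins 61 mm behind the grasp point.
Start: joints at [-1.404, 0.411, -0.013, 1.596, 0.006, 1.134, -0.082], TCP at [145.415, 607.851, 241.353] pointing down, gripper open.
Joint ranges: [-2.95, 2.95], [-0.29, 1.99], [-1.47, 1.44], [0.14, 2.54], [-1.03, 4.17], [0.13, 1.85], [-2.86, 2.86]. Speed limits (rad/s): [2.39, 2.39, 3.01, 3.01, 3.14, 3.14, 3.14].

## Interface

Orientations are given as a unit quaternion [x, y, z, w].
In Python, from cell import r gives the robot as it stands.
- The arm moves only by the tool apply_moves, never from a script. Its argument "motion" is a list of rows, each a list of 3 entries, a list of its own where there are three numbers: the shift along the tool's x, y, z in mm, then the turn, a rotation vector about the tool's x, y, z in rad, then the opening, from 0 (shut) to 1 (fully open). A call has 1 to 5 rows; each row shifts and turns the commanded pose from where the row before left it, along the tool's axes as they then stand; what a row does not reach is not made up. A row lasts 1/8 s, in which the tool goes at most 62.5 mm and 10.7 degrees, less where a joint would pass 70% of its speed; a pose out of reach is approached as far as the arm can. A call with a gripper value outside its range is refused whole. The fingers move at their own pace and stop on an object; "grip_force" is the grip in N (left out, the last holds). Time passes only in rows, so rows that do not move let the fingers close. It gives the time, the measured TCP pose, the force, the opening and the grip force at its end, in the units of the state.
- r.sense(): the state, without advancing time (a new reading comes with each control period).
- r.camera(name): name is "side" or "top" or "wrist"; returns the picture (420x560x3 uint8, red, green, blue); there is no depth.
- r.get_calibration(name): a dict with "fx", "fy", "cx", "cy" (pixels), "R" (3x3) and "t" (3): a world point X has camera coordinates R X + t. Camera axes: x right, y down, z forward; pixel columns grow to the right and rows downward; lengths in mm; the calibration is good to about 2 mm. A picture is of the moment at which its call begins: read the wrist's pose just before it. get_calibration takes no time and is no camera call; for the wrist camera it gives the pose at the moment of the call.
- r.sign_off(): hands the job in; it is judged then, once.
The state is a dict: "clock": time; "joint_positions": joint angles; "joint_vel": joint speeds; "joint_torque": joint torques, N m; "tcp_pos": TCP position; "eef_rot": TCP orientation; "force": force on the tool from outside, world axes, zero at the start; "wrist_torque": the same for the moment, N m; "opening": opening from 0.0 (shut) to 1.0 (fully open); "grasp_force": force on a finger pad.
Only numpy, scipy, OpenCV 4.12 (cv2) and the standard library are available. Lean on these libraries where they do the work, as an engineer would, in place of code of your own. Each camera call takes 0.05 s, during which the arm holds its last target. There are 200 camera calls.

## Task

Pull the release lever of the sloping rack fully over, away from the rails, so that the rubber-covered roller runs off down the two rails. Go to meet it at once and run along just in front of it so that it comes up softly against your fingers, slow it down gradually, without a knock or a squeeze, and hold it still for a good second while it is still a few centimetres short of the lower stops; then let it down slowly against the stops and leave it resting there, with the lever left over and the other things on the bench left where they are.

Things in the scene. Friction and masses are not known exactly. Their poses are not given: they have to be found in the camera images.
- rack: fixed steel rack; two rails (13 mm wide, inner faces 82 mm apart, open between and beyond the lower end) slope down 3.5 degrees along its +x. Rail tops 130 mm above the bench at the middle, 142 mm at the roller's start, 118 mm at its end. 470 mm long, 190 mm wide. Origin on the bench under its middle; x level, downhill; y across, to the left looking downhill; z up. Release shaft on the -y side
- roller: roller, nominal 0.60 kg: rubber-covered body 60 mm diameter, 74 mm long, between the rails with 4 mm play each side; at each end a steel hub, 40 mm diameter, 19 mm long, which rolls on the rail top. Origin at its centre, 20 mm above the rail tops; y is its axis. Inertia 0.00024 kg m2: feels like 1.2 kg when braked; held on the slope it pushes with 0.35 N. Knocks mark the rubber
- rack_start (a point): the roller's centre at the start, at the upper end, at rest against the stop bar. Set free (lever at about 0.3 to 0.5 rad) it rolls off at about 0.15 to 0.25 m/s2, less as it gains speed, depending on its weight and rolling resistance; left alone it would hit the lower stops after about 2.5 s at 0.2 to 0.3 m/s
- rack_end (a point): the roller's centre when its hubs rest against the lower stops, 400 mm down the slope from rack_start. The stops are an upright plate on each rail's end, 36 mm above the rail top; they meet the hubs only, the space between the rails stays open
- release (a joint): angle of the release lever, rad: 0 with the stop bar down across the roller's path, growing as the knob is pulled outwards over the rack's -y side, which lifts the bar; ends at 1.1 fully over. Stiff pivot: it takes about 3 N at the knob and stays where it is left
- release_knob (a point): centre of the lever's black ball knob, 28 mm diameter, on a stem 10 mm thick; moves with the lever on an arc of 85 mm. Stands 330 mm downhill of the roller's start. At 0 it is 53 mm to the rack's -y side of the middle and 69 mm above the rail tops (leaning 0.3 rad inwards); at 1.1 rad 139 mm to the -y side and 47 mm above them
- oil_bottle: bystander: yellow oil bottle, 54 mm diameter, 140 mm high, behind the rack; origin under its middle
- tape_measure: bystander: black tape measure, 70 x 66 x 38 mm, in front of the rack's upper half; origin under its middle
- screwdriver: bystander: screwdriver 200 mm long lying behind the rack; origin under its middle
- wrench: bystander: wrench 200 mm long lying on the right front of the bench; origin under its middle
- grease_tin: bystander: tin 84 mm diameter, 75 mm high, left front of the bench; origin under its middle
- screw_jar: bystander: glass jar with steel cap, 72 mm diameter, 90 mm high, left of the rack; origin under its middle
Mind the look-alikes: they are no part of the job. Of the things like the roller, leave any that is orange; of the rest the smaller one is meant.

How it is judged (in metres and radians):
On the way, in this order (a step that is already met when the one before it is completed fails the run):
1. the lever is pulled over and the roller runs free down the rails (value of joint release above 0.8 rad and linear speed of roller above 0.08 m/s and contact force between the fingers and roller below 0.05 N), for 0.1 s.
2. the hand runs along with the rolling roller, the TCP within 75 mm of its centre while it does more than 130 mm/s, for 0.3 s (linear speed of roller above 0.13 m/s and distance between the grasp point and roller below 0.075 m), for 0.3 s.
3. the roller is slowed down gradually at the hand: it spends 0.12 s between 110 and 35 mm/s (linear speed of roller between 0.035 and 0.11 m/s and distance between the grasp point and roller below 0.075 m), for 0.12 s.
4. the roller is held still for 0.7 s, at least 15 mm short of the lower stops (linear speed of roller below 0.025 m/s and distance between roller and rack_end above 0.015 m), for 0.7 s.
At the end, for the whole second after the job is handed in: the roller lies at rest (below 20 mm/s) on the rails within 10 mm of its place against the lower stops, the lever still over (above 0.8 rad), the roller let go (distance between roller and rack_end below 0.01 m and linear speed of roller below 0.02 m/s and value of joint release above 0.8 rad); the robot touches nothing.
It fails at once if the rubber is marked: the robot knocks against the roller or presses on it with more than 20 N (contact force between any of the fingers, the arm and roller above 20 N).
It fails at once if the roller knocks against the rack's stops: it comes within 6 mm of its lower place faster than 80 mm/s (distance between roller and rack_end below 0.006 m and linear speed of roller above 0.08 m/s).
It fails at once if the roller is lifted or thrown off its rails (z of roller in the frame of rack above 0.19 m or z of roller in the frame of rack below 0.118 m or x of roller in the frame of rack above 0.24 m).
It fails at once if another thing on the bench is moved by more than 30 mm (distance of any of oil_bottle, tape_measure, screwdriver, wrench, grease_tin, screw_jar from where it was at the start of the episode above 0.03 m).
It also fails if it takes over 48 s, if anything falls off the work surface, if the arm or the gripper's body presses on something with over 40 N, if the wrist force passes 120 N, or if a joint passes its speed limit or range.

## Working session

There is one attempt and no reset: what is moved stays moved. The work goes in short steps, Python scripts to look and compute and a tool call to move; the robot and the scene stay as the last step left them, time stands still between calls to the robot, and variables do not carry over. Pictures are saved under pics/ and viewed, at most 10 in all, crops included, and the job is handed in when it is done.

Besides the shell and the picture viewer there is one more tool, called after "Emit:" as name(argument=value, ...) on one line, values as JSON. apply_moves: Moves the arm, as the interface text tells. Its arguments: {"type":"object","properties":{"motion":{"type":"array"},"grip_force":{"type":"number"}},"required":["motion"]}

```bash
mkdir -p pics
python3 - <<'E'
from cell import r
import cv2
s=r.sense();print(s)
for n in("side","top"):
    c=r.get_calibration(n);print(n,c)
    cv2.imwrite(f"pics/{n}0.png",cv2.cvtColor(r.camera(n),cv2.COLOR_RGB2BGR))
E
```

```text
{'clock': 0.0, 'joint_positions': array([-1.40419847,  0.41190971, -0.01274947,  1.59705963,  0.00560248,
        1.13431038, -0.08222843]), 'joint_vel': array([-0.00147735,  0.00030574,  0.00111082, -0.00200674,  0.00020874,
       -0.00126083, -0.00251561]), 'joint_torque': array([ 7.38834315e-04, -5.87954021e+01,  6.42385427e-01, -2.91068852e+01,
       -5.36537636e-02,  1.83619175e-02,  1.47164542e-04]), 'tcp_pos': array([145.30900868, 607.3666573 , 240.49637704]), 'eef_rot': array([ 1.17113678e-01,  9.93118173e-01, -8.24518364e-04, -4.44966636e-05]), 'force': array([ 0.8235712 , -0.26889174, -0.48359932]), 'wrist_torque': array([0.0102374 , 0.02821777, 0.06131483]), 'grasp_force': 0.0, 'opening': 0.997096206458123}
side {'fx': 525.5459286270725, 'fy': 525.5459286270725, 'cx': 271.93948822038493, 'cy': 212.1502515030693, 'R': array([[ 0.97165781, -0.23617769, -0.01005954],
       [-0.14871029, -0.57762133, -0.80264491],
       [ 0.18375621,  0.78139215, -0.59637233]]), 't': array([-484.08359493,  234.26406014, 1545.82214326])}
top {'fx': 428.22504010821115, 'fy': 428.22504010821115, 'cx': 276.0565245056415, 'cy': 207.94205571826038, 'R': array([[-0.02262132, -0.99970747, -0.00855913],
       [-0.98820728,  0.02365633, -0.15128364],
       [ 0.15144187,  0.00503596, -0.98845334]]), 't': array([ 111.81203344,  535.61459719, 1343.62692811])}
```

View pics/top0.png

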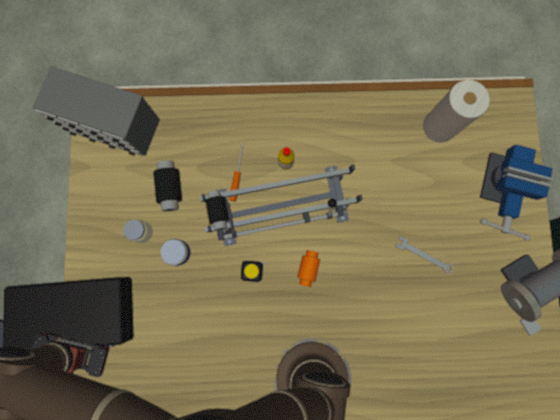

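View pics/side0.png

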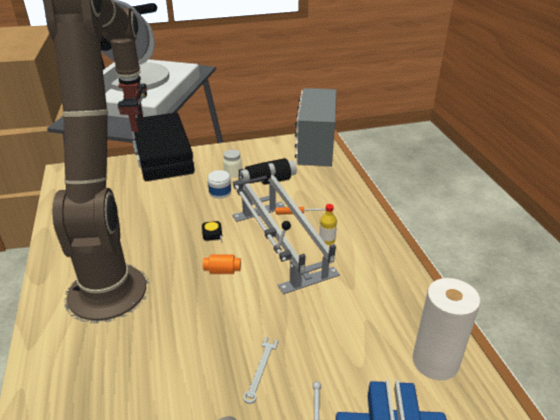

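The top picture shows the rack with its roller at (217,210), the downhill stops near (350,170) and (358,198), and the knob at (332,203). The larger black roller at (167,185) and the orange one at (309,268) are the look-alikes. In the side picture the knob is at (286,226).

Run:
```python
import cv2
a=cv2.imread("pics/top0.png")[155:255,195:370]
b=cv2.imread("pics/side0.png")[150:300,225:350]
cv2.imwrite("pics/tc.png",cv2.resize(a,None,fx=4.5,fy=4.5,interpolation=cv2.INTER_CUBIC))
cv2.imwrite("pics/sc.png",cv2.resize(b,None,fx=4,fy=4,interpolation=cv2.INTER_CUBIC))
```

```text
(no output)
```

View pics/tc.png

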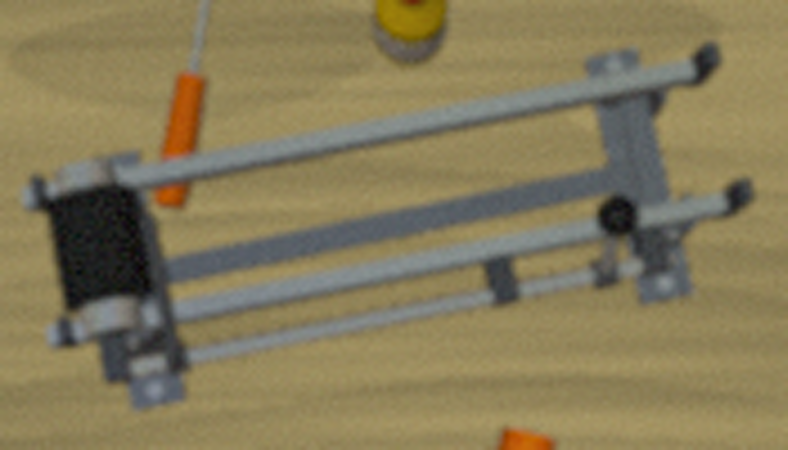

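View pics/sc.png

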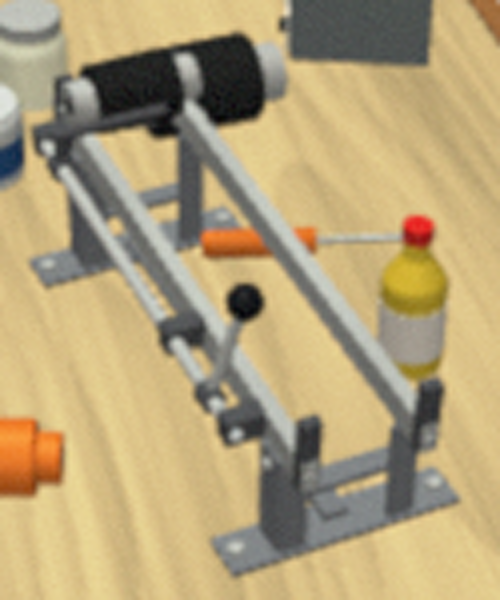

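Enlarged, top crop: knob (617,214), stop plate tops (708,55) and (740,188), roller (100,245). Side crop: knob (244,300), plate tops (308,422) and (430,385).

```bash
cat > h.py <<'E'
from cell import r
import numpy as np
from scipy.optimize import least_squares
from scipy.spatial.transform import Rotation as Ro
def proj(n,X):
    c=r.get_calibration(n);p=np.asarray(X)@c["R"].T+c["t"]
    return np.c_[c["fx"]*p[:,0]/p[:,2]+c["cx"],c["fy"]*p[:,1]/p[:,2]+c["cy"]]
def w(P,p):
    c,s=np.cos(p[2]),np.sin(p[2]);P=np.asarray(P,float)
    return np.c_[p[0]+c*P[:,0]-s*P[:,1],p[1]+s*P[:,0]+c*P[:,1],P[:,2]]
E
python3 - <<'E'
from h import *
K=[130,-53,191];A=[223,47.5,153];B=[223,-47.5,153];R0=[-199,0,162]
T=(np.array([[617,214],[708,55],[740,188],[100,245]])+.5)/4.5-.5+[195,155]
S=(np.array([[244,300],[430,385],[308,422]])+.5)/4-.5+[225,150]
def f(p):return np.r_[(proj("top",w([K,A,B,R0],p))-T).ravel(),(proj("side",w([K,A,B],p))-S).ravel()]
s=least_squares(f,[600,0,-1.4]);p=s.x
print(p,s.fun.round(1));print(w([K,A,B,R0,[199.6,0,138],[130,-139,169]],p).round(1))
# free triangulation of the knob
q=least_squares(lambda X:np.r_[(proj("top",[X])-T[0]).ravel(),(proj("side",[X])-S[0]).ravel()],[500,-100,190]);print(q.x,q.fun)
np.save("p.npy",p)
E
```

```text
[555.46702936  77.71666717  -1.39399984] [-0.9  0.7  0.3 -0.3  0.4  0.6 -0.  -0.   0.3  0.7  0.4 -0.4  0.4 -0.3]
[[ 526.2  -59.6  191. ]
 [ 641.4 -133.5  153. ]
 [ 547.9 -150.2  153. ]
 [ 520.5  273.6  162. ]
 [ 590.6 -118.8  138. ]
 [ 441.5  -74.7  169. ]]
[526.12231516 -61.53413428 195.29314903] [-0.04491044  0.44722934  0.4299186  -0.09426646]
```

Emit:
apply_moves(motion=[[[0, 0, -10], [0, 0, 0.166], 0], [[0, 0, -10], [0, 0, 0.166], 0], [[0, 0, -10], [0, 0, 0.166], 0], [[0, 0, -10], [0, 0, 0.166], 0], [[0, 0, 0], [0, 0, 0.166], 0]], grip_force=10)

```text
clock: 0.72
tcp_pos: [145.4, 608.0, 281.8]
eef_rot: [0.51, 0.86, 0.0, -0.0]
force: [-0.2, 0.4, -0.1]
opening: 0.474
grasp_force: 0.0
```

Emit:
apply_moves(motion=[[[0, 0, 0], [0, 0, 0.166], 0], [[0, 0, 0], [0, 0, 0.166], 0], [[-20, 8, 0], [0, 0, 0], 0], [[-45, 18, 0], [0, 0, 0], 0], [[-45, 18, 0], [0, 0, 0], 0]])

```text
clock: 1.35
tcp_pos: [208.2, 505.8, 280.8]
eef_rot: [0.643, 0.766, -0.0, 0.0]
force: [1.2, 0.0, 0.5]
opening: 0.011
grasp_force: 0.0
```

Emit:
apply_moves(motion=[[[-45, 18, 0], [0, 0, 0], 0], [[-45, 18, 0], [0, 0, 0], 0], [[-45, 18, 0], [0, 0, 0], 0], [[-45, 18, 0], [0, 0, 0], 0], [[-45, 18, 0], [0, 0, 0], 0]])

```text
clock: 1.98
tcp_pos: [335.9, 299.5, 281.2]
eef_rot: [0.643, 0.766, -0.0, -0.0]
force: [0.7, 0.1, -0.8]
opening: 0.009
grasp_force: 0.0
```

Emit:
apply_moves(motion=[[[-45, 18, 0], [0, 0, 0], 0], [[-45, 18, 0], [0, 0, 0], 0], [[-45, 18, 0], [0, 0, 0], 0], [[-45, 18, 0], [0, 0, 0], 0], [[-45, 18, 0], [0, 0, 0], 0]])

```text
clock: 2.6
tcp_pos: [463.4, 93.7, 281.3]
eef_rot: [0.643, 0.766, 0.0, -0.0]
force: [0.2, 0.7, -1.3]
opening: 0.002
grasp_force: 0.0
```

Emit:
apply_moves(motion=[[[-45, 18, 0], [0, 0, 0], 0], [[-45, 18, 0], [0, 0, 0], 0], [[-40, 18, 0], [0, 0, 0], 0], [[-20, 8, 0], [0, 0, 0], 0], [[0, 0, 0], [0, 0, 0], 0]])

```text
clock: 3.22
tcp_pos: [550.1, -43.6, 280.9]
eef_rot: [0.644, 0.765, -0.001, 0.0]
force: [0.9, 0.3, -0.2]
opening: 0.01
grasp_force: 0.0
```

Run:
```python
from h import *
import cv2
s=r.sense();print(s["tcp_pos"],s["eef_rot"],s["joint_positions"])
c=r.get_calibration("wrist");print(c)
cv2.imwrite("pics/w1.png",cv2.cvtColor(r.camera("wrist"),cv2.COLOR_RGB2BGR))
```

```text
[550.06678594 -43.60598588 280.89300519] [ 6.44176596e-01  7.64876468e-01 -7.02957568e-04  8.70589190e-05] [-0.59835522  0.29737085  0.74845225  1.75963165 -0.21686716  1.17027785
  0.38448592]
{'fx': 343.4606483994407, 'fy': 343.4606483994407, 'cx': 278.5388738306013, 'cy': 210.55581907289783, 'R': array([[ 9.85477505e-01,  1.69805677e-01,  3.46269625e-04],
       [ 1.63028085e-01, -9.46709792e-01,  2.77781234e-01],
       [ 4.74966475e-02, -2.73690706e-01, -9.60644297e-01]]), 't': array([-535.84179462, -174.66780193,  390.24866721])}
```

View pics/w1.png

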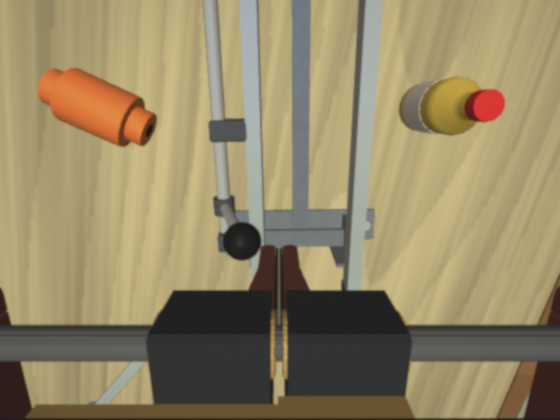

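The wrist picture looks uphill. The knob is at (242,241). At row 100 the left rail spans about columns 244–259 and the right rail 358–376. The fingertips are near (279,250).

Run:
```python
from h import *
p=np.load("p.npy");c=r.get_calibration("wrist")
C=-c["R"].T@c["t"];print("cam",C)
print("knob pred",proj("wrist",w([[130,-53,191]],p)))
xs=np.arange(-150,120,2.)
for y in(-54,-41,41,54):
    P=np.c_[xs,0*xs+y,130-np.tan(np.radians(3.5))*xs];q=proj("wrist",w(P,p))
    print(y,[np.interp(R,q[::-1,1] if q[0,1]>q[-1,1] else q[:,1],q[::-1,0] if q[0,1]>q[-1,1] else q[:,0]).round(1) for R in(5,100,200)])
# knob on the tri-view
def f(X):return np.r_[(proj("wrist",[X])-[242,241]).ravel(),(proj("top",[X])-[331.7,202.2]).ravel(),(proj("side",[X])-[285.6,224.6]).ravel()]
s=least_squares(f,[526,-60,191]);print(s.x,s.fun)
d=np.array([np.cos(p[2]),np.sin(p[2])]);l=np.array([-d[1],d[0]])
print("knob rack",(s.x[:2]-p[:2])@d,(s.x[:2]-p[:2])@l)
t=r.sense()["tcp_pos"];print("tcp rack",(t[:2]-p[:2])@d,(t[:2]-p[:2])@l,t[2])
print(Ro.from_quat(r.sense()["eef_rot"]).as_matrix(),d,l)
```

```text
cam [537.53091646  33.70324014 423.62801079]
knob pred [[240.88066699 241.00607481]]
-54 [np.float64(240.0), np.float64(243.5), np.float64(247.2)]
-41 [np.float64(257.3), np.float64(259.4), np.float64(261.6)]
41 [np.float64(366.2), np.float64(359.4), np.float64(352.4)]
54 [np.float64(383.4), np.float64(375.3), np.float64(366.7)]
[526.975078   -59.06170687 192.33180259] [-0.08624146  0.19630581 -1.01742791  0.31039058  0.51553789  0.19005167]
knob rack 129.63521959649034 -52.10398003865106
tcp rack 116.9950303047968 -26.770208802212686 280.86130453736706
[[-1.71736528e-01  9.85142287e-01 -1.11286668e-03]
 [ 9.85142913e-01  1.71736328e-01 -2.72939853e-04]
 [-7.77649543e-05 -1.14320646e-03 -9.99999344e-01]] [ 0.1758769  -0.98441217] [0.98441217 0.1758769 ]
```

Emit:
apply_moves(motion=[[[-13, 12, 0], [0, 0, 0], 0], [[0, 0, 40], [0, 0, -0.004], 0], [[0, 0, 40], [0, 0, 0], 0], [[0, 0, 20], [0, 0.061, 0], 0], [[0, 0, 0], [0, 0, 0], 0]])

```text
clock: 3.9
tcp_pos: [563.6, -53.2, 180.2]
eef_rot: [0.642, 0.766, 0.019, -0.024]
force: [0.5, 0.3, 1.0]
opening: 0.005
grasp_force: 0.0
```

```bash
cat >> h.py <<'E'
import cv2
p=np.load("p.npy");d=np.array([np.cos(p[2]),np.sin(p[2])]);l=np.array([-d[1],d[0]])
def rack(X):X=np.asarray(X);return np.r_[(X[:2]-p[:2])@d,(X[:2]-p[:2])@l,X[2]]
def edge_row(s,y=20.):
    x=-199.6+s*np.cos(np.radians(3.5));z=130-np.tan(np.radians(3.5))*x+20
    a=np.linspace(0,2*np.pi,181);q=proj("wrist",w(np.c_[x+30*np.cos(a),0*a+y,z+30*np.sin(a)],p))
    return q
def look(name):
    s=r.sense();t=rack(s["tcp_pos"])
    c=r.get_calibration("wrist");im=r.camera("wrist")
    cv2.imwrite(f"pics/{name}.png",cv2.cvtColor(im,cv2.COLOR_RGB2BGR))
    best=None;V=im.max(2).astype(float)
    r.get_calibration=lambda n,c=c:c
    S=np.arange(0,400,2.);D=[]
    for k in S:
        e=[edge_row(k,y) for y in(12.,20.,28.)];v=0
        for q in e:
            i=q[:,1].argmax();u,b=q[i]
            if b>400 or b<16 or not 10<u<550:v=-1e9;break
            u=int(round(u));b=int(round(b));v+=V[b+1:b+10,u].mean()-V[max(0,b-12):b-1,u].mean()
        D.append(v/3)
    o=np.argsort(D)[::-1][:5]
    print(name,"clock",s["clock"],"tcp",t.round(1),"s cand",[(S[i],round(D[i])) for i in o],"contact s for tcp",round(t[0]+199.6-40,1),"F",s["force"].round(1))
E
python3 - <<'E'
from h import *
s=r.sense();print(rack(s["tcp_pos"]),Ro.from_quat(s["eef_rot"]).as_matrix().round(3),s["force"])
E
```

```text
[130.3314476  -15.02546851 180.15820548] [[-0.176  0.984 -0.013]
 [ 0.983  0.176  0.059]
 [ 0.061 -0.003 -0.998]] [0.49832594 0.33403818 0.99199675]
```

Emit:
apply_moves(motion=[[[0, -20, 0], [0, 0, 0], 0], [[0, -36, 0], [0, 0, 0], 0], [[0, -36, 0], [0, 0, 0], 0], [[35, 50, 0], [0, 0, 0], 0], [[30, 50, 18], [0, 0, 0], 0]])

```text
clock: 4.53
tcp_pos: [562.9, 15.4, 170.5]
eef_rot: [0.641, 0.767, 0.022, -0.022]
force: [0.9, 0.0, 0.6]
opening: 0.003
grasp_force: 0.0
```

Run:
```python
from h import *
look("a1")
```

```text
a1 clock 4.525 tcp [ 62.7  -3.6 170.5] s cand [(np.float64(306.0), 54), (np.float64(308.0), 51), (np.float64(304.0), 37), (np.float64(302.0), 18), (np.float64(268.0), 16)] contact s for tcp 222.3 F [0.9 0.  0.6]
```

View pics/a1.png

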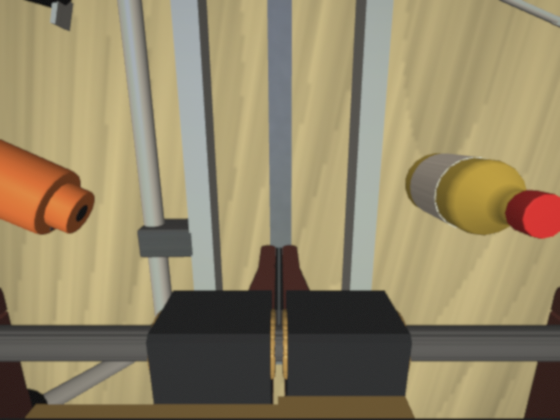

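The lever is over: the stem runs to the lower left, with the knob at (38,398). The path is clear and the roller is not in view yet.

Emit:
apply_moves(motion=[[[58, 4, 18], [0, 0, 0], 0]])

```text
clock: 4.7
tcp_pos: [556.7, 71.1, 154.2]
eef_rot: [0.643, 0.766, 0.02, -0.021]
force: [-0.4, 0.4, -1.2]
opening: 0.007
grasp_force: 0.0
```

```bash
sed -i 's/b>400/b>235/' h.py
python3 - <<'E'
from h import *
look("a2")
E
```

```text
a2 clock 4.7 tcp [  6.8   0.  154.2] s cand [(np.float64(66.0), 24), (np.float64(68.0), 13), (np.float64(64.0), 8), (np.float64(120.0), 5), (np.float64(122.0), 4)] contact s for tcp 166.4 F [-0.4  0.4 -1.2]
```

View pics/a2.png

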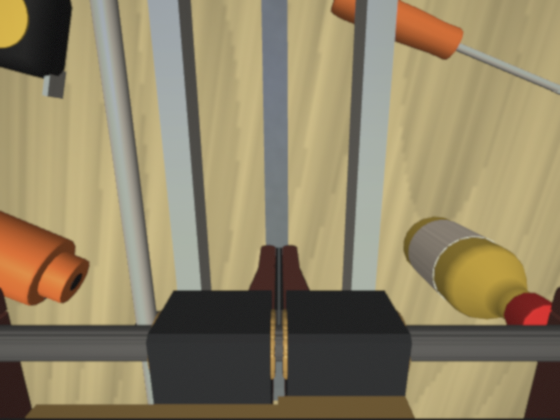

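The roller is still above the view: there are bare rails between columns 150 and 390, and the candidate at 66 is not it.

Emit:
apply_moves(motion=[[[0, 0, 0], [0, 0, 0], 0]])

```text
clock: 4.88
tcp_pos: [553.9, 75.4, 153.3]
eef_rot: [0.639, 0.769, 0.02, -0.023]
force: [-0.1, -1.6, 0.4]
opening: 0.001
grasp_force: 0.0
```

Run:
```python
from h import *
for s in(20,40,60,80,100,120):print(s,edge_row(s)[:,1].max().round(0),edge_row(s)[:,1].min().round(0))
look("a3")
im=cv2.imread("pics/a3.png").max(2);print([int(im[i,300:340].mean()) for i in range(0,240,8)])
```

```text
20 -100.0 -418.0
40 -39.0 -307.0
60 19.0 -211.0
80 73.0 -126.0
100 125.0 -52.0
120 174.0 14.0
a3 clock 4.875 tcp [  2.   -2.  153.3] s cand [(np.float64(60.0), 39), (np.float64(64.0), 20), (np.float64(66.0), 14), (np.float64(116.0), 5), (np.float64(114.0), 4)] contact s for tcp 161.6 F [-0.1 -1.6  0.4]
[20, 22, 174, 183, 185, 186, 186, 187, 185, 186, 186, 186, 187, 187, 187, 187, 186, 187, 186, 186, 184, 184, 183, 182, 182, 183, 183, 182, 182, 182]
```

The roller's front edge is at about row 15, so s ≈ 59 mm at clock 4.875.

Emit:
apply_moves(motion=[[[0, 0, 0], [0, 0, 0], 0]])

```text
clock: 5.05
tcp_pos: [554.4, 71.4, 153.9]
eef_rot: [0.642, 0.766, 0.02, -0.023]
force: [0.2, -0.9, -0.6]
opening: 0.006
grasp_force: 0.0
```

Run:
```python
from h import *
look("a4")
im=cv2.imread("pics/a4.png").max(2);e=[int(im[i,300:340].mean()) for i in range(0,240)]
k=[i for i in range(1,239) if e[i]>90>=e[i-1]];print(k)
S=np.arange(60,180,.5);print([np.interp(i,[edge_row(s)[:,1].max() for s in S],S) for i in k])
im=cv2.imread("pics/a3.png").max(2);e=[int(im[i,300:340].mean()) for i in range(0,240)]
k=[i for i in range(1,239) if e[i]>90>=e[i-1]];S=np.arange(40,180,.5);print(k,[np.interp(i,[edge_row(s)[:,1].max() for s in S],S) for i in k])
```

```text
a4 clock 5.05 tcp [  6.   -2.1 153.9] s cand [(np.float64(80.0), 153), (np.float64(82.0), 86), (np.float64(78.0), 84), (np.float64(84.0), 16), (np.float64(118.0), 5)] contact s for tcp 165.6 F [ 0.2 -0.9 -0.6]
[62]
[np.float64(79.82579740832038)]
[11] [np.float64(61.137338226542546)]
```

Emit:
apply_moves(motion=[[[0, 2, 0], [0, 0, 0], 0]])

```text
clock: 5.22
tcp_pos: [556.1, 71.8, 153.5]
eef_rot: [0.642, 0.766, 0.02, -0.023]
force: [-1.0, 0.3, -1.2]
opening: 0.004
grasp_force: 0.0
```

```bash
cat >> h.py <<'E'
def look2(n):
    s=r.sense();t=rack(s["tcp_pos"]);c=r.get_calibration("wrist");im=r.camera("wrist")
    cv2.imwrite(f"pics/{n}.png",cv2.cvtColor(im,cv2.COLOR_RGB2BGR));r.get_calibration=lambda k:c
    e=im.max(2)[:,310:335].mean(1);k=[i for i in range(1,250) if e[i]>90>=e[i-1]]
    S=np.arange(60,400,.5);R=np.array([edge_row(q)[:,1].max() for q in S]);m=R<330
    print(n,s["clock"],"tcp",t.round(1),k,"s",[np.interp(i,R[m],S[m]).round(1) for i in k],"contact s",round(t[0]+159.6,1),"F",s["force"].round(1),"vel",np.abs(s["joint_vel"]).max().round(3))
E
python3 -c "
from h import *
look2('a5')"
```

```text
a5 5.225 tcp [  5.9  -0.5 153.5] [128] s [np.float64(105.4)] contact s 165.5 F [-1.   0.3 -1.2] vel 0.042
```

Emit:
apply_moves(motion=[[[-6, 0, 0], [0, 0, 0], 0], [[-14, 0, 0], [0, 0, 0], 0]])

```text
clock: 5.52
tcp_pos: [559.4, 52.8, 151.6]
eef_rot: [0.641, 0.767, 0.02, -0.023]
force: [-0.1, -0.7, -0.7]
opening: 0.008
grasp_force: 0.0
```

```bash
sed -i 's/range(1,250)/range(1,288)/' h.py; python3 -c "
from h import *
look2('a6')"
```

```text
a6 5.525 tcp [ 25.2  -0.6 151.6] [197] s [np.float64(153.2)] contact s 184.8 F [-0.1 -0.7 -0.7] vel 0.223
```

Emit:
apply_moves(motion=[[[-14, 0, 0], [0, 0, 0], 0], [[-16, 0, 0], [0, 0, 0], 0], [[-21, 0, 0], [0, 0, 0], 0], [[-23, 0, 0], [0, 0, 0], 0]])

```text
clock: 6.08
tcp_pos: [572.5, -21.0, 147.1]
eef_rot: [0.641, 0.767, 0.02, -0.023]
force: [-1.0, -0.6, 0.2]
opening: 0.005
grasp_force: 0.0
```

```bash
python3 -c "
from h import *
s=r.sense();t=rack(s['tcp_pos']);print(s['clock'],t,t[0]+159.6,s['force'],s['wrist_torque'])"
```

```text
6.075 [100.18685399  -0.57913335 147.10737085] 259.7868539852417 [-1.00388145 -0.60304671  0.1905914 ] [-0.13319674  0.07303244  0.04957265]
```

Emit:
apply_moves(motion=[[[-23, 0, 0], [0, 0, 0], 0], [[-20, 0, 0], [0, 0, 0], 0], [[-17, 0, 0], [0, 0, 0], 0], [[-14, 0, 0], [0, 0, 0], 0], [[-11, 0, 0], [0, 0, 0], 0]])

```text
clock: 6.7
tcp_pos: [587.5, -103.7, 141.9]
eef_rot: [0.641, 0.767, 0.02, -0.023]
force: [-0.3, -0.5, 0.4]
opening: 0.009
grasp_force: 0.0
```

Emit:
apply_moves(motion=[[[-8, 0, 0], [0, 0, 0], 0], [[-5, 0, 0], [0, 0, 0], 0], [[-3, 0, 0], [0, 0, 0], 0], [[-1, 0, 0], [0, 0, 0], 0], [[0, 0, 0], [0, 0, 0], 0]])

```text
clock: 7.32
tcp_pos: [590.4, -119.6, 141.0]
eef_rot: [0.641, 0.767, 0.02, -0.023]
force: [0.2, -1.0, 0.2]
opening: 0.007
grasp_force: 0.4
```

```bash
python3 -c "
from h import *
look2('b1')"
```

```text
b1 7.325 tcp [200.3  -0.3 141. ] [261] s [np.float64(357.0)] contact s 359.9 F [ 0.2 -1.   0.2] vel 0.002
```

View pics/b1.png

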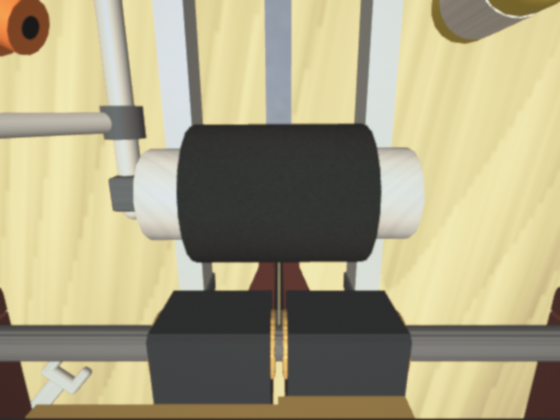

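The roller lies softly against the fingers, with its front edge at row 261, s ≈ 358 mm and about 42 mm short of the stops. I'll hold it there, then let it down.

Emit:
apply_moves(motion=[[[0, 0, 0], [0, 0, 0], 0], [[0, 0, 0], [0, 0, 0], 0], [[0, 0, 0], [0, 0, 0], 0], [[0, 0, 0], [0, 0, 0], 0], [[0, 0, 0], [0, 0, 0], 0]])

```text
clock: 8.0
tcp_pos: [590.4, -119.6, 140.9]
eef_rot: [0.641, 0.767, 0.02, -0.023]
force: [-0.0, -0.7, -1.2]
opening: 0.006
grasp_force: 0.1
```

Emit:
apply_moves(motion=[[[0, 0, 0], [0, 0, 0], 0], [[0, 0, 0], [0, 0, 0], 0], [[0, 0, 0], [0, 0, 0], 0], [[0, 0, 0], [0, 0, 0], 0], [[0, 0, 0], [0, 0, 0], 0]])

```text
clock: 8.62
tcp_pos: [590.3, -119.7, 140.9]
eef_rot: [0.641, 0.767, 0.02, -0.023]
force: [0.1, 0.4, -0.5]
opening: 0.007
grasp_force: 0.1
```

Emit:
apply_moves(motion=[[[-1, 0, 0], [0, 0, 0], 0], [[-2, 0, 0], [0, 0, 0], 0], [[-3, 0, 0], [0, 0, 0], 0], [[-3, 0, 0], [0, 0, 0], 0], [[-3, 0, 0], [0, 0, 0], 0]])

```text
clock: 9.25
tcp_pos: [592.5, -131.8, 140.2]
eef_rot: [0.641, 0.767, 0.02, -0.023]
force: [-0.4, -1.1, -1.0]
opening: 0.009
grasp_force: 0.1
```

Emit:
apply_moves(motion=[[[-3, 0, 0], [0, 0, 0], 0], [[-3, 0, 0], [0, 0, 0], 0], [[-3, 0, 0], [0, 0, 0], 0], [[-3, 0, 0], [0, 0, 0], 0], [[-3, 0, 0], [0, 0, 0], 0]])

```text
clock: 9.88
tcp_pos: [595.2, -146.4, 139.3]
eef_rot: [0.641, 0.767, 0.02, -0.023]
force: [-0.1, 0.3, -0.7]
opening: 0.003
grasp_force: 0.1
```

Emit:
apply_moves(motion=[[[-2, 0, 0], [0, 0, 0], 0], [[-2, 0, 0], [0, 0, 0], 0], [[-2, 0, 0], [0, 0, 0], 0], [[-2, 0, 0], [0, 0, 0], 0], [[-2, 0, 0], [0, 0, 0], 0]])

```text
clock: 10.5
tcp_pos: [597.0, -156.2, 138.7]
eef_rot: [0.641, 0.767, 0.02, -0.023]
force: [-0.1, -1.0, -0.6]
opening: 0.004
grasp_force: 0.1
```

Emit:
apply_moves(motion=[[[-2, 0, 0], [0, 0, 0], 0], [[-2, 0, 0], [0, 0, 0], 0], [[-2, 0, 0], [0, 0, 0], 0], [[-2, 0, 0], [0, 0, 0], 0], [[-2, 0, 0], [0, 0, 0], 0]])

```text
clock: 11.12
tcp_pos: [598.7, -166.0, 138.1]
eef_rot: [0.641, 0.767, 0.02, -0.023]
force: [0.0, 0.4, -0.6]
opening: 0.005
grasp_force: 0.0
```

```bash
python3 -c "
from h import *
look2('b2')"
```

```text
b2 11.125 tcp [247.5  -0.3 138.1] [246] s [np.float64(397.5)] contact s 407.1 F [ 0.   0.4 -0.6] vel 0.03
```

Emit:
apply_moves(motion=[[[-5, 0, 0], [0, 0, 0], 0], [[-20, 0, 0], [0, 0, 0], 0], [[-30, 0, -15], [0, 0, 0], 0], [[-20, 0, -40], [0, 0, 0], 0], [[0, 0, -40], [0, 0, 0], 0]])

```text
clock: 11.8
tcp_pos: [612.1, -249.3, 229.1]
eef_rot: [0.643, 0.766, 0.019, -0.023]
force: [0.5, -1.2, 0.3]
opening: 0.007
grasp_force: 0.0
```

Emit:
apply_moves(motion=[[[0, 0, -30], [0, 0, 0], 0], [[0, 0, 0], [0, 0, 0], 0], [[0, 0, 0], [0, 0, 0], 0], [[0, 0, 0], [0, 0, 0], 0]])

```text
clock: 12.3
tcp_pos: [612.8, -246.9, 256.8]
eef_rot: [0.641, 0.767, 0.019, -0.024]
force: [-0.0, 0.4, -1.1]
opening: 0.007
grasp_force: 0.0
```

Run:
```python
from h import *
s=r.sense();print(s["clock"],rack(s["tcp_pos"]),s["force"])
cv2.imwrite("pics/e1.png",cv2.cvtColor(r.camera("wrist"),cv2.COLOR_RGB2BGR))
```

```text
12.3 [329.65245416  -0.66356591 256.81338317] [-0.03811319  0.37306128 -1.05668907]
```

View pics/e1.png

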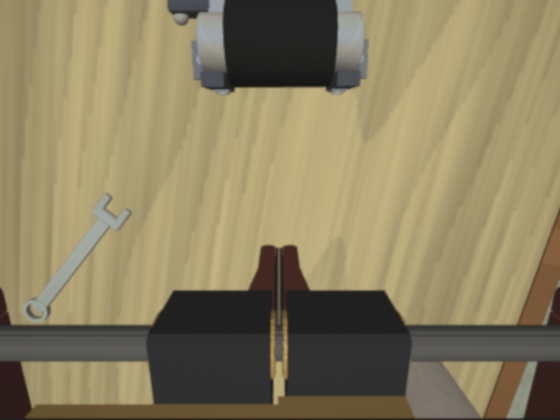

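The roller rests with its hubs against both stop plates at (213,78) and (347,78). The hand is clear of everything.

```bash
python3 -c "
from cell import r
print(r.sign_off())"
```

```text
the job is handed in; nothing more can be done
None
```

I handed the job in at about 12.4 s of the 48 s allowed; the hand-in returned no verdict. The lever was pulled over, and the roller was caught softly, held over a second about 42 mm short of the stops, then let down to rest against them with the hand clear.

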